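# Empty the pan of spent vials into the covered glass-waste box

## Task

Empty the four spent sample vials from the steel pan into the yellow waste box by tipping the pan over its opening, sliding the grey cover back first if it is in the way. The vials are glass and dirty: pour from low over the opening so that they do not fall far, and do not touch them with the fingers. Then stand the empty pan flat on the worktop, let go of it, and slide the cover fully shut; leave the beaker, the red bulb and the dropper bottle where they are.

Things in the scene. Friction and masses are not known exactly. Their poses are not given: they have to be found in the camera images.
- pan: Open-fronted sheet-steel pan on the worktop, 0.22 kg. Origin: under the middle of its floor; x to the open front, z up. Flat floor x = -60 to +42 mm, 84 mm wide inside (y), 2 mm thick; side and back walls 24 mm high, 2 mm thick. In front the floor sweeps up 6 mm to the lip. The four vials roll or slide out at about 0.5 to 0.8 rad of tilt.
- pan_grip (a point): Middle of the top edge of the pan's upright black grip, 66 mm above the pan's underside and 64 mm behind its origin; axes as the pan's. The grip is a plate 12 mm thick (pan's x), 48 mm wide (y), from z = 26 to 66 mm, standing over the back wall: pinched from above along the pan's x, the front finger reaches in over the vials (their tops are 17 mm high).
- pan_lip (a point): Middle of the pan's pouring lip: 74.5 mm ahead of the pan's origin and 8 mm above its underside; axes as the pan's. The lip is 88 mm wide, with 15 mm side walls beside it.
- waste_box: Yellow plastic box with a sliding cover, 236 (x) by 124 (y) by 92 mm high, fixed. Origin: under its middle; x points from the opening to the deck (away from the robot at yaw 0). Walls 4 mm, inner floor at z = 7 mm. Its near half (x = -114 to 0 mm) is open on top; the far half has a fixed deck over which the cover is parked. The cover's rails on both long sides are 92 mm high, 105 mm apart.
- opening (a point): Centre of the box's opening when the cover is fully back: x = -62 mm, y = 0 and z = 90 mm (top of the rails) in the box's frame; axes as the box's. About 104 mm (x) by 105 mm (y) are then free.
- cover (a joint): Grey sliding cover of the box: 0 = fully shut, 0.106 m = fully back over the deck; the free length of the opening is about this value. It slides along the box's +x as the value grows and may start anywhere in the range. About 1 to 1.5 N move it; it stays where it is left.
- cover_grip (a point): Middle of the top edge of the black upright bar on the cover, 111 mm above the worktop; axes as the box's; it moves with the cover. The bar is 12 mm thick (box's x), 50 mm wide (y) and stands 24 mm above the cover, whose top is 87 mm above the worktop.
- vial_a: Clear glass vial with a red cap; 15 mm in diameter, 56 mm long, 14 g. It lies on its side in the pan at the start, across it or along it, and can roll and slide. Origin: centre of its glass bottom; z points along it to the cap.
- vial_b: Brown glass vial with a red cap; 15 mm in diameter, 56 mm long, 14 g. It lies on its side in the pan at the start, across it or along it, and can roll and slide. Origin: centre of its glass bottom; z points along it to the cap.
- vial_c: Clear glass vial with a blue cap; 15 mm in diameter, 56 mm long, 14 g. It lies on its side in the pan at the start, across it or along it, and can roll and slide. Origin: centre of its glass bottom; z points along it to the cap.
- vial_d: Brown glass vial with a white cap; 15 mm in diameter, 56 mm long, 14 g. It lies on its side in the pan at the start, across it or along it, and can roll and slide. Origin: centre of its glass bottom; z points along it to the cap.
- beaker_50: Bystander: small glass beaker, 50 mm wide and 59 mm high. Origin: under its middle.
- pipette_bulb: Bystander: red rubber pipette bulb, 51 x 58 x 84 mm high. Origin: under its middle.
- dropper_bottle_by: Bystander: brown dropper bottle with a black top, 30 mm wide and 94 mm high. Origin: under its middle.

How it is judged:
On the way:
1. all four vials have been tipped into the waste box (x of vial_a in the frame of waste_box between -0.116 and 0.116 m and y of vial_a in the frame of waste_box between -0.06 and 0.06 m and z of vial_a in the frame of waste_box between 0 and 0.08 m and x of vial_b in the frame of waste_box between -0.116 and 0.116 m and y of vial_b in the frame of waste_box between -0.06 and 0.06 m and z of vial_b in the frame of waste_box between 0 and 0.08 m and x of vial_c in the frame of waste_box between -0.116 and 0.116 m and y of vial_c in the frame of waste_box between -0.06 and 0.06 m and z of vial_c in the frame of waste_box between 0 and 0.08 m and x of vial_d in the frame of waste_box between -0.116 and 0.116 m and y of vial_d in the frame of waste_box between -0.06 and 0.06 m and z of vial_d in the frame of waste_box between 0 and 0.08 m), for 0.2 s.
At the end, for the whole second after the job is handed in: All four vials lie at rest inside the waste box, its cover is shut to within 6 mm, and the pan stands flat on the worktop (level to 0.1 rad, within 12 mm of the surface), at rest and released (all of step 1 and linear speed of each of vial_a, vial_b, vial_c, vial_d below 0.05 m/s and value of joint cover below 0.006 m and height (world z) of pan between -0.01 and 0.012 m and angle between pan's own z axis and vertical below 0.1 rad and linear speed of pan below 0.03 m/s); the robot touches nothing.
It fails at once if the beaker is displaced by more than 30 mm (distance of beaker_50 from where it was at the start of the episode above 0.03 m).
It fails at once if the rubber bulb is displaced by more than 30 mm (distance of pipette_bulb from where it was at the start of the episode above 0.03 m).
It fails at once if the dropper bottle is displaced by more than 30 mm (distance of dropper_bottle_by from where it was at the start of the episode above 0.03 m).
It fails at once if a vial is touched by the fingers (contact force between any of vial_a, vial_b, vial_c, vial_d and the fingers above 0.5 N).
It fails at once if a vial falls from high up (faster than 2 m/s: a drop of about 20 cm) (linear speed of any of vial_a, vial_b, vial_c, vial_d above 2 m/s).
It also fails if it takes over 67 s, if anything falls off the work surface, if the arm or the gripper's body presses on something with over 40 N, if the wrist force passes 120 N, or if a joint passes its speed limit or range.

## Robot

A 7-joint arm with a two-finger parallel gripper is mounted at the origin on a cart in front of the work surface, level with it; the furniture and walls round the work are solid. World frame = base frame: x ahead of the robot, y to its left, z up, the work surface at z = 0. Lengths are in m, angles in rad, forces in N, time in s.
With the tool pointing down it reaches from about 0.4 to 0.925 m from the base axis. Payload 4.1 kg.
Tool frame: the origin (TCP) lies at the very end of the fingers, on their centre line; the grasp point (between the pads) lies 19 mm behind it; z points along the fingers, y is the line along which they close (so a half turn about z gives the same grasp; the last joint's range is limited). The gripper opens to 85 mm and grips with 20 to 120 N. Pads are 22 mm wide; open, the fingers measure 114 mm over their backs; the gripper's body (76 mm by 85 mm) begins 54 mm behind the grasp point. The pads swing forward as they close: fully open they stand 13 mm farther back than shut.
Start: joints at [1.169, 0.398, 0.045, 1.537, -0.019, 1.207, -0.051], TCP at [0.194, -0.62, 0.231] pointing down, gripper open.
Joint ranges: [-2.82, 2.82], [-0.49, 2.23], [-1.37, 1.46], [0, 2.46], [-1.36, 4.5], [0.23, 2], [-2.94, 2.94]. Speed limits (rad/s): [2.57, 2.57, 3.14, 3.14, 3.14, 3.14, 3.14].

## Interface

Orientations are given as [roll, pitch, yaw] about the fixed x, y, z axes, in that order (R = Rz(yaw) Ry(pitch) Rx(roll)).
In Python, from workcell import bot, optics gives the robot as it stands. Calls block until the motion is done:
- bot.goto(position, orientation): joint-space move of the TCP to a pose.
- bot.move_linear(position, ori=None, max_speed=0.15, f_stop=None): straight line of the TCP; ori=None keeps the orientation; max_speed is the mean speed in m/s. With f_stop (N) it stops when the force on the tool has changed by that much, and returns True; else False.
- bot.move_j(angles): joint-space move.
- bot.grip(opening): finger opening in m; the grip force is fixed at half the most; returns when the fingers have stopped.
- bot.wait(seconds).
- bot.inverse_kinematics(position, orientation): joint angles nearest the present ones, or None.
- optics.get_image(name): name is "scene" or "top" or "wrist"; returns (picture, depth): 420x560x3 uint8, red, green, blue; 420x560 float32, m along the optical axis (not along the pixel's ray), 0 where there is no reading.
- optics.camera_params(name): a dict with "fx", "fy", "cx", "cy" (pixels), "dist" ([k1, k2, p1, p2, k3] as OpenCV has them; the pictures are not rectified), "R" (3x3) and "t" (3): a world point X has camera coordinates R X + t. Camera axes: x right, y down, z forward; pixel columns grow to the right and rows downward; lengths in m; the calibration is good to about 2 mm. A picture is of the moment at which its call begins: read the wrist's pose just before it. camera_params takes no time and is no camera call; for the wrist camera it gives the pose at the moment of the call.
A pose or a line that the arm cannot do raises bot.MotionError and nothing moves.
- bot.finish_job(): hands the job in; it is judged then, once.
Readings, each from a call of its own:
- bot.read_time_s(): time.
- bot.read_joints(): joint angles.
- bot.read_qvel(): joint speeds.
- bot.read_joint_torque(): joint torques, N m.
- bot.read_tool_pos(): TCP position.
- bot.read_tool_rot(): TCP orientation.
- bot.read_ft_force(): force on the tool from outside, world axes, zero at the start.
- bot.read_ft_torque(): the same for the moment, N m.
- bot.read_width(): finger opening in m.
- bot.read_grasp_force(): force on a finger pad.
Only numpy, scipy, OpenCV 4.12 (cv2) and the standard library are available. Lean on these libraries where they do the work, as an engineer would, in place of code of your own. Each camera call takes 0.05 s, during which the arm holds its last target. There are 200 camera calls.

## Working session

There is one attempt and no reset: what is moved stays moved. The work goes in short steps, each a Python script; the robot and the scene stay as the last script left them, time stands still between calls to the robot, and variables do not carry over. Pictures are saved under pics/ and viewed, at most 10 in all, crops included, and the job is handed in when it is done.

```bash
mkdir -p pics; cat > h.py <<'E'
import numpy as np, cv2
from workcell import bot, optics
def snap(n,f):
    p=optics.camera_params(n); im,d=optics.get_image(n)
    cv2.imwrite(f'pics/{f}.png',im[:,:,::-1]); np.savez(f'pics/{f}.npz',im=im,d=d,**{k:np.array(v) for k,v in p.items()}); return im,d,p
def load(f): 
    z=np.load(f'pics/{f}.npz'); return z['im'],z['d'],z
def rays(p,uv):
    K=np.array([[p['fx'],0,p['cx']],[0,p['fy'],p['cy']],[0,0,1.]])
    n=cv2.undistortPoints(np.array(uv,float).reshape(-1,1,2),K,np.array(p['dist'],float)).reshape(-1,2)
    return np.c_[n,np.ones(len(n))]
def world(p,uv,z):  # z: depth per pixel
    return (rays(p,uv)*np.array(z).reshape(-1,1)-np.array(p['t']))@np.array(p['R'])
def plane(p,uv,h):  # intersect with world z=h
    R=np.array(p['R']);c=-R.T@np.array(p['t']);r=rays(p,uv)@R
    return c+r*((h-c[2])/r[:,2])[:,None]
def cloud(p,d):
    v,u=np.nonzero(d>0); return world(p,np.c_[u,v],d[v,u]),u,v
E
python3 - <<'E'
from h import *
for n in('top','scene'):
    im,d,p=snap(n,n+'0'); print(n,-np.array(p['R']).T@p['t'],p['fx'])
print(bot.read_time_s(),bot.read_tool_pos(),bot.read_tool_rot())
E
```

```text
top [0.44301342 0.0050621  0.9700842 ] 424.82489105312027
scene [0.08417856 0.32896445 0.75935596] 456.0706426778465
0.1 [ 0.1936494  -0.61989227  0.23036922] [-3.13984320e+00  1.40327766e-04  3.02882863e-01]
```

View pics/top0.png

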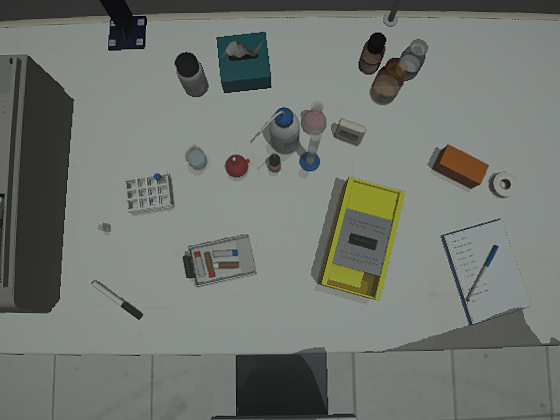

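View pics/scene0.png

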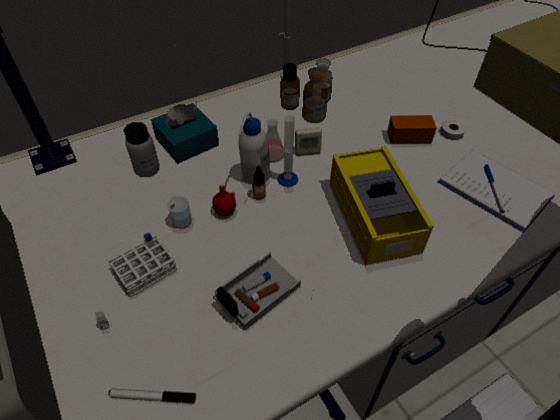

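The top view shows the pan at about (222,260) with its grip to the left at (188,266) and its lip to the right. The box is centred at about (362,238) with its opening towards the robot and the cover partly closed, bar at (363,241). The beaker (196,158), bulb (237,165) and dropper (274,163) stand beyond the pan. Next I measure the poses from depth.

```bash
python3 - <<'E'
from h import *
def box(P):
    (c,s,a)=cv2.minAreaRect((P[:,:2]*1000).astype(np.float32)); return np.round(c,1),np.round(s,1),round(a,1)
for f in('top0','scene0'):
    im,d,p=load(f); X,u,v=cloud(p,d); C=im[v,u].astype(int)
    hsv=cv2.cvtColor(im,cv2.COLOR_RGB2HSV)[v,u]
    yel=(abs(hsv[:,0].astype(int)-28)<6)&(hsv[:,1]>150)
    B=X[yel&(X[:,0]>.25)&(X[:,0]<.7)&(X[:,1]<-.05)&(X[:,1]>-.4)]
    T=B[(B[:,2]>.086)&(B[:,2]<.1)]; print(f,'rim',len(T),np.median(T[:,2]),box(T))
    c,s,a=box(T)
    dark=C.max(1)<75
    near=(np.hypot(X[:,0]*1000-c[0],X[:,1]*1000-c[1])<130)
    G=X[near&(X[:,2]>.103)&(X[:,2]<.13)]; print(' bar',len(G),G.mean(0),box(G),G[:,2].max())
    P=(X[:,0]>.28)&(X[:,0]<.5)&(X[:,1]>.03)&(X[:,1]<.32)
    G=X[P&(X[:,2]>.056)&(X[:,2]<.08)]; print(' pangrip',len(G),G.mean(0),np.median(G[:,2]),box(G))
    W=X[P&(X[:,2]>.005)&(X[:,2]<.03)]; print(' pan',len(W),box(W))
    for n,a,b in(('beaker',.03,.1),('x',.03,.12)):
        pass
    Q=(X[:,0]>.5)&(X[:,0]<.68)&(X[:,1]<.25)&(X[:,1]>-.0)&(X[:,2]>.03)
    im2=np.zeros(d.shape,np.uint8); im2[v[Q],u[Q]]=1
    n,l,st,ce=cv2.connectedComponentsWithStats(im2)
    for i in range(1,n):
        if st[i,4]>40:
            m=l[v,u]==i; print('  obj',X[m].min(0).round(3),X[m].max(0).round(3))
im=cv2.imread('pics/top0.png'); a=cv2.resize(im[220:300,170:270],None,fx=6,fy=6,interpolation=cv2.INTER_CUBIC); cv2.imwrite('pics/c1.png',a)
E
```

```text
top0 rim 1189 0.09187744713985589 (array([ 534.9, -173.6]), array([123.5, 234.1]), 73.4)
 bar 152 [ 0.52565553 -0.17061783  0.11089377] (array([ 526.2, -171.1]), array([49.9, 12. ]), 73.3) 0.11626031631008964
 pangrip 134 [0.47849307 0.19751129 0.06526693] 0.06542501169767445 (array([478.8, 198. ]), array([44.3, 12.6]), 11.7)
 pan 773 (array([401.3, 177.7]), array([283.8, 197.4]), 89.6)
scene0 rim 1062 0.09127658911063485 (array([ 534.5, -173.2]), array([125. , 235.6]), 73.6)
 bar 156 [ 0.52380099 -0.16846766  0.10904682] (array([ 524.3, -170. ]), array([49.1, 14.1]), 74.8) 0.11333744061660685
 pangrip 197 [0.47551796 0.20117679 0.06378161] 0.0645439022784247 (array([477.7, 200.4]), array([46.3, 12.7]), 11.7)
 pan 1182 (array([456.2, 200.9]), array([ 87.3, 286.4]), 20.7)
```

View pics/c1.png

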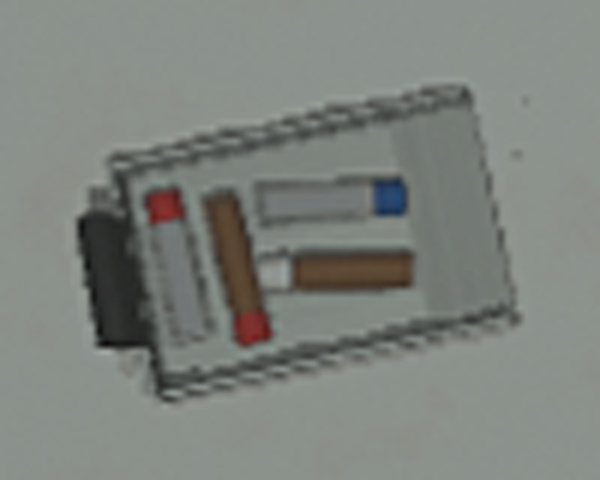

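The measurements agree with the given sizes: the rim is 124 x 235 mm at z = 92 mm, the bar is 50 x 12 mm at z = 111 mm, and the pan grip top is at about 65 mm. In the crop, two vials lie across the pan at the back and two lie along it in front. I now check reachability for the pour direction.

```bash
cat >> h.py <<'E'
from scipy.spatial.transform import Rotation as Ro
BX=np.array([.5349,-.1736,0]); BY=np.deg2rad(-16.6)
PG=np.array([.478,.199,0]); PY=np.deg2rad(-78.4)
def boxw(x,y,z): return BX+Ro.from_euler('z',BY).apply([x,y,z])
TZ=.032
def pan_tool(orig,yaw,tilt,s=1,tz=TZ):
    R=Ro.from_euler('z',yaw)*Ro.from_euler('y',tilt)
    return orig+R.apply([-.064,0,tz]),(R*Ro.from_euler('z',s*np.pi/2)*Ro.from_euler('x',np.pi)).as_euler('xyz')
def lip_tool(lip,yaw,tilt,s=1):
    R=Ro.from_euler('z',yaw)*Ro.from_euler('y',tilt)
    return pan_tool(lip-R.apply([.0745,0,.008]),yaw,tilt,s)
PO=PG+Ro.from_euler('z',PY).apply([.064,0,0])
E
python3 - <<'E'
from h import *
im,d,p=load('top0')
print('PO',PO,'lip',PO+Ro.from_euler('z',PY).apply([.0745,0,0]), plane(p,[[170+490/6,220+207/6]],.008))
ik=bot.inverse_kinematics
for s in(1,-1):
    q=ik(*pan_tool(PO,PY,0,s)); print('grasp',s,None if q is None else np.round(q,2))
    for dy,name in((-np.pi/2,'side+y'),(np.pi/2,'side-y'),(0,'front')):
        yaw=BY+dy; back=Ro.from_euler('z',yaw).apply([-.03 if dy else -.035,0,0])
        for t in(0,.4,.7,.9,1.1):
            q=ik(*lip_tool(boxw(-.062,0,.112 if t<.3 else .1)+back,yaw,t,s)); print(s,name,t,None if q is None else np.round(q,2))
print(ik(boxw(-.045,.0,.097),[np.pi,0,BY]),ik(boxw(.1,.0,.097),[np.pi,0,BY]))
E
```

```text
PO [0.49086899 0.13630718 0.        ] lip [0.50584929 0.06332883 0.        ] [[0.50680103 0.06448164 0.008     ]]
grasp 1 [ 0.11  0.5  -0.73  2.02  0.47  0.79 -2.26]
1 side+y 0 [ 0.34  0.3  -0.52  1.93  0.18  0.95 -2.12]
1 side+y 0.4 [ 0.45  0.23 -0.29  1.97 -0.42  0.94 -1.44]
1 side+y 0.7 [ 0.59  0.27 -0.2   1.97 -0.73  1.12 -1.06]
1 side+y 0.9 [ 0.68  0.34 -0.15  1.95 -0.86  1.28 -0.88]
1 side+y 1.1 [ 0.76  0.44 -0.12  1.93 -0.96  1.44 -0.74]
1 side-y 0 [ 1.    0.32 -0.53  1.91  0.2   0.96  1.66]
1 side-y 0.4 [ 0.69  0.24 -0.48  1.97  0.59  1.07  1.17]
1 side-y 0.7 [ 0.43  0.28 -0.45  1.98  0.82  1.3   0.87]
1 side-y 0.9 [ 0.28  0.35 -0.44  1.97  0.93  1.48  0.71]
1 side-y 1.1 [ 0.15  0.45 -0.42  1.95  1.    1.67  0.58]
1 front 0 [ 0.72 -0.08 -0.49  2.33 -0.05  0.88 -0.03]
1 front 0.4 [ 0.6   0.2  -0.41  2.02  0.04  1.34 -0.13]
1 front 0.7 [ 0.49  0.41 -0.32  1.78  0.04  1.67 -0.15]
1 front 0.9 [ 0.44  0.55 -0.27  1.63  0.02  1.87 -0.15]
1 front 1.1 None
grasp -1 [ 0.33  0.63 -1.03  2.01  0.69  0.9   0.69]
-1 side+y 0 [ 0.55  0.35 -0.77  1.93  0.29  0.98  0.92]
-1 side+y 0.4 [ 0.77
[... 217 characters left out ...]
de-y 0 [ 0.6   0.29 -0.05  1.92  0.02  0.93 -1.32]
-1 side-y 0.4 [ 0.48  0.22 -0.24  1.97  0.53  1.04 -1.92]
-1 side-y 0.7 [ 0.57  0.3  -0.62  1.97  0.86  1.34 -2.3 ]
-1 side-y 0.9 [ 0.65  0.46 -0.91  1.96  1.04  1.65 -2.53]
-1 side-y 1.1 [-0.97  0.71  1.06  1.98  0.5   1.14 -2.09]
-1 front 0 [-0.91 -0.26  0.99  2.36  0.27  0.94  2.76]
-1 front 0.4 [-0.78  0.46  1.28  2.05 -0.34  1.38 -2.74]
-1 front 0.7 [-0.58  0.79  1.26  1.81 -0.41  1.76 -2.53]
-1 front 0.9 [-0.49  0.97  1.26  1.66 -0.4   1.97 -2.42]
-1 front 1.1 None
[ 0.41093851  0.31835465 -0.21037356  1.98567275  0.08741867  0.84603274
 -1.70770987] [ 0.33674784  0.54005959 -0.12656834  1.63257816  0.07855527  0.97392666
 -1.67669586]
```

```bash
python3 - <<'E'
from h import *
D=[np.pi,0,BY]
bot.goto(boxw(-.05,0,.2),D); bot.grip(0); 
bot.move_linear(boxw(-.05,0,.099),max_speed=.15)
print(bot.move_linear(boxw(.07,0,.099),max_speed=.06,f_stop=8))
t=np.array(bot.read_tool_pos()); print('push end box x',Ro.from_euler('z',-BY).apply(t-BX),bot.read_ft_force())
bot.move_linear(t+[-.01,0,.1],max_speed=.2); 
P,O=pan_tool(PO,PY,0)
bot.goto(P+[0,0,.12],O); bot.grip(.06)
print(bot.read_time_s(),bot.read_tool_pos(),bot.read_joints())
snap('top','top1'); snap('wrist','wr1')
im,d,p=load('top1'); X,u,v=cloud(p,d)
b=Ro.from_euler('z',-BY).apply(X-BX); m=(abs(b[:,1])<.05)&(abs(b[:,0])<.12)&(b[:,2]>.104)&(b[:,2]<.125); print('bar',m.sum(),b[m].mean(0))
E
```

```text
True
push end box x [0.03076345 0.00016644 0.09799974] [ 0.07335883  0.27488596 -0.79279605]
7.675 [0.47799939 0.19898788 0.15200749] [ 0.0052142   0.28014952 -0.5654407   1.92794416  0.17904882  0.98278999
 -2.01078864]
bar 151 [4.82399247e-02 6.32384983e-05 1.10877937e-01]
```

View pics/wr1.png

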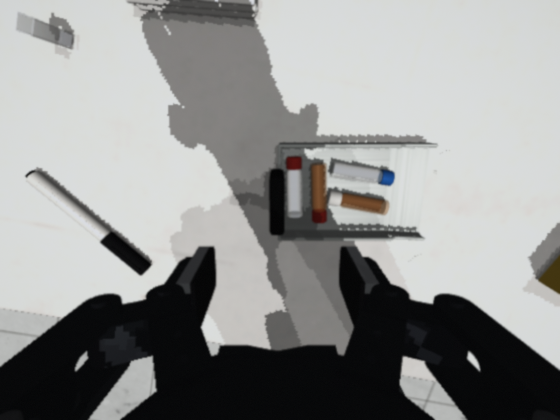

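View pics/top1.png

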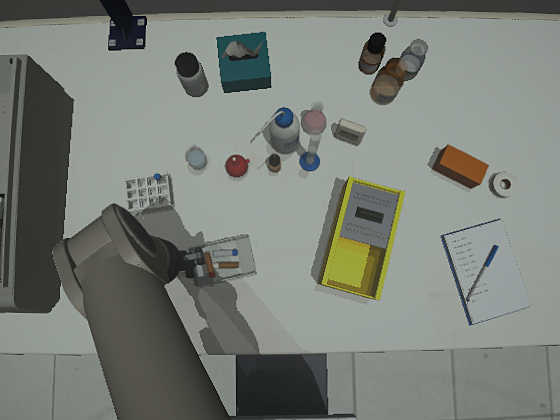

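The top view shows the cover fully back, with its bar at (369,215), and the opening clear. The wrist view shows the grip bar at (277,202), centred between the fingers at x ≈ 277. I check its position with the wrist depth, then grasp and lift.

```bash
python3 - <<'E'
from h import *
im,d,p=load('wr1'); X,u,v=cloud(p,d)
L=Ro.from_euler('z',-PY).apply(X-PO); m=(abs(L[:,0]+.064)<.03)&(abs(L[:,1])<.05)&(L[:,2]>.058)&(L[:,2]<.075)&(v<260)
G=L[m]; c,s,a=cv2.minAreaRect((G[:,:2]*1000).astype(np.float32)); print('grip in pan frame',m.sum(),c,s,a,np.median(G[:,2]))
P,O=pan_tool(PO,PY,0)
if abs(c[0]+64)<6:
    print(bot.move_linear(P,O,max_speed=.08,f_stop=6)); bot.grip(0)
    print(bot.read_width(),bot.read_grasp_force(),bot.read_tool_pos(),bot.read_ft_force())
    bot.move_linear(P+[0,0,.02],max_speed=.04)
    print(bot.read_width(),bot.read_ft_force(),bot.read_ft_torque(),bot.read_time_s())
    snap('scene','sc2')
E
```

```text
grip in pan frame 895 (-64.46824645996094, 3.052978515625) (11.446849822998047, 47.39556884765625) 0.27277129888534546 0.06566940421527347
False
0.010983586943365844 59.047393798828125 [0.47816899 0.19925869 0.03226343] [-0.62644302  0.52578548  2.85447168]
0.011196901485812974 [-0.06976401  0.4865631  -3.03179933] [ 0.07613205  0.03312665 -0.02502086] 10.5667
```

View pics/sc2.png

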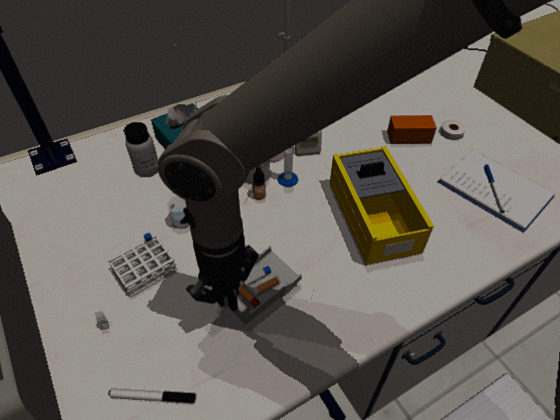

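The pan is lifted level with all vials in it, and the box opening is clear. Now I carry it over and pour.

```bash
python3 - <<'E'
from h import *
PR=BY-np.pi/2
def lip(t): return lip_tool(boxw(-.064,.03,.116-.022*min(max(t,0)/.6,1)),PR,t)
P,O=pan_tool(PO,PY,-.06); 
bot.move_linear(P+[0,0,.13],O,max_speed=.1)
P,O=lip_tool(boxw(-.064,.03,.15),PR,-.06); bot.move_linear(P,O,max_speed=.12)
bot.move_linear(*lip(0),max_speed=.06)
snap('top','top3'); print(bot.read_time_s())
for t in np.arange(.1,.96,.06):
    bot.move_linear(*lip(t),max_speed=.03)
    f=np.array(bot.read_ft_force()); print(round(t,2),f.round(2),bot.read_time_s())
bot.wait(.3); print(bot.read_ft_force(),bot.read_width(),bot.read_time_s()); snap('scene','sc4')
E
python3 - <<'E'
import cv2
im=cv2.imread('pics/sc4.png'); cv2.imwrite('pics/sc4c.png',cv2.resize(im[80:300,200:460],None,fx=2.7,fy=2.7))
E
```

```text
14.2583
0.1 [-1.03  0.89 -2.45] 14.7583
0.16 [-0.89 -0.99 -2.54] 15.1167
0.22 [ 0.49 -0.07 -3.07] 15.4833
0.28 [-0.58 -0.79 -2.37] 15.85
0.34 [ 0.09  0.15 -2.4 ] 16.2167
0.4 [-0.66  0.28 -2.65] 16.5917
0.46 [-0.31  0.32 -3.32] 16.9667
0.52 [ 0.65 -0.17 -2.06] 17.3417
0.58 [ 0.06  0.18 -2.7 ] 17.725
0.64 [ 0.51  1.31 -2.42] 18.1417
0.7 [ 0.19 -0.24 -1.43] 18.575
0.76 [-0.63 -0.37 -2.6 ] 19.0083
0.82 [-1.14  0.12 -1.57] 19.4417
0.88 [ 0.17  0.36 -2.27] 19.875
0.94 [ 1.11  0.17 -0.92] 20.3083
[-0.4075738   0.28538945 -2.28273865] 0.011091142638504864 20.6083
```

View pics/sc4c.png

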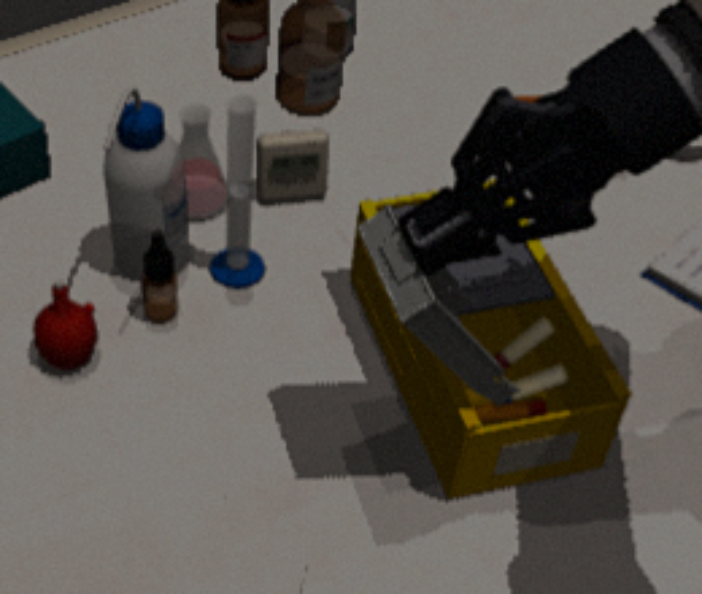

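In the crop three vials are visible inside the box, at about (525,342), (540,380) and (510,410); the fourth may be hidden by the pan. I tip a little more, lift, level out beside the box and look.

```bash
python3 - <<'E'
from h import *
PR=BY-np.pi/2
L=lambda y,z,t:lip_tool(boxw(-.064,y,z),PR,t)
bot.move_linear(*L(.03,.097,1.08),max_speed=.05); bot.wait(.4)
bot.move_linear(*L(.03,.13,.6),max_speed=.1)
bot.move_linear(*L(.05,.15,0.),max_speed=.15)
P,O=pan_tool(PO,PY,0)
bot.move_linear(P+[0,0,.13],O,max_speed=.2)
print(bot.read_time_s(),bot.read_ft_force())
im,d,p=snap('top','top5'); 
cv2.imwrite('pics/top5c.png',cv2.resize(im[150:310,160:420,::-1],None,fx=3,fy=3,interpolation=cv2.INTER_CUBIC))
E
```

```text
24.2917 [ 0.78624977 -0.53380225 -1.27488128]
```

View pics/top5c.png

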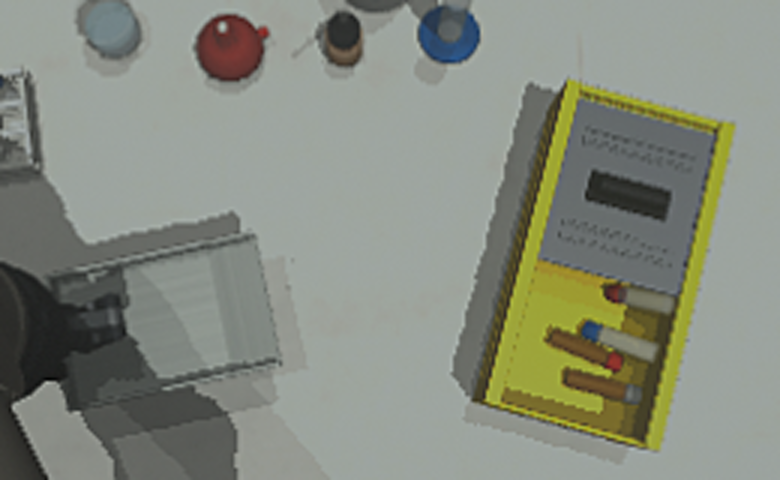

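All four vials lie in the box at crop positions (640,297), (620,340), (585,352) and (600,385). The pan is empty and the bystanders have not moved. Now I set the pan down and shut the cover.

```bash
python3 - <<'E'
from h import *
P,O=pan_tool(PO,PY,0)
bot.move_linear(P+[0,0,.012],max_speed=.12)
print(bot.move_linear(P+[0,0,-.003],max_speed=.02,f_stop=4),bot.read_tool_pos())
bot.grip(.05); t=np.array(bot.read_tool_pos())
bot.move_linear(t+[0,0,.14],max_speed=.12)
D=[np.pi,0,BY]
bot.goto(boxw(.088,0,.2),D); bot.grip(0)
bot.move_linear(boxw(.088,0,.099),max_speed=.12)
print(bot.move_linear(boxw(-.06,0,.099),max_speed=.06,f_stop=8))
t=np.array(bot.read_tool_pos()); print('end',Ro.from_euler('z',-BY).apply(t-BX),bot.read_time_s())
bot.move_linear(t+[.012,0,.003],max_speed=.05); bot.move_linear(t+[.012,0,.15],max_speed=.2)
bot.goto([.35,-.45,.3],D)
im,d,p=snap('top','top6'); X,u,v=cloud(p,d)
b=Ro.from_euler('z',-BY).apply(X-BX); m=(abs(b[:,1])<.05)&(abs(b[:,0])<.12)&(b[:,2]>.104)&(b[:,2]<.125); print('bar',m.sum(),b[m].mean(0))
L=Ro.from_euler('z',-PY).apply(X-PO)
for x in(-.05,-.02,.02,.035):
    for y in(-.025,.025):
        m=(abs(L[:,0]-x)<.007)&(abs(L[:,1]-y)<.012); print(x,y,np.median(L[m,2]).round(4))
m=(abs(L[:,0]+.064)<.02)&(abs(L[:,1])<.04)&(L[:,2]>.055)&(L[:,2]<.09); print('grip',np.median(L[m],0),bot.read_time_s())
cv2.imwrite('pics/top6c.png',cv2.resize(im[150:310,160:420,::-1],None,fx=3,fy=3,interpolation=cv2.INTER_CUBIC))
E
```

```text
True [0.47789803 0.19895063 0.03224767]
True
end [-0.04105719 -0.00016902  0.09930728] 32.8333
bar 155 [-0.05762597 -0.00034355  0.11095704]
-0.05 -0.025 0.0024
-0.05 0.025 0.0029
-0.02 -0.025 0.0025
-0.02 0.025 0.0026
0.02 -0.025 0.0026
0.02 0.025 0.0023
0.035 -0.025 0.0025
0.035 0.025 0.0026
grip [-0.06176358  0.00170335  0.06579771] 35.4333
```

View pics/top6c.png

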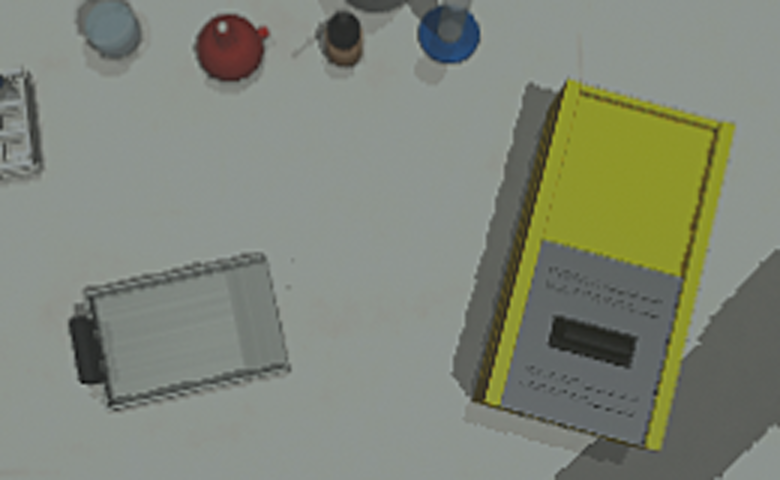

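The picture shows the cover fully shut, with its bar at (593,342): it travelled 105.9 mm of the 106 mm stroke. The pan stands flat and empty at (190,330), and the bystanders have not moved.

```bash
python3 -c "
from workcell import bot
print(bot.finish_job())"
```

```text
the job is handed in; nothing more can be done
None
```

The job is handed in at about 35 s of the 67 s: all four vials are in the waste box, the cover is fully shut, the empty pan stands flat and released on the worktop, and the beaker, bulb and dropper bottle are where they were; the judge's verdict was not shown.

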